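Close the tipped-over sample canister and put it back in its caddy

ROBOT

A 7-joint arm with a two-finger parallel gripper is mounted at the origin on a cart in front of the work surface, level with it; the furniture and walls round the work are solid. World frame = base frame: x ahead of the robot, y to its left, z up, the work surface at z = 0. Lengths are in mm, angles in rad, forces in N, time in s.
With the tool pointing down it reaches from about 350 to 900 mm from the base axis. Payload 7.2 kg.
Tool frame: the origin (TCP) lies between the finger pads; the fingertips stand 11 mm ahead of it and the grasp point (between the pads) lies 8 mm behind it; z points along the fingers, y is the line along which they close (so a half turn about z gives the same grasp; the last joint's range is limited). The gripper opens to 88 mm and grips with 3 to 60 N. Pads are 20 mm wide; open, the fingers measure 115 mm over their backs; the gripper's body (75 mm by 178 mm) begins 61 mm behind the grasp point.
Start: joints at [-1.241, 0.411, -0.013, 1.596, 0.006, 1.134, -0.082], TCP at [242.129, 576.196, 233.653] pointing down, gripper open.
Joint ranges: [-2.95, 2.95], [-0.29, 1.99], [-1.47, 1.44], [0.14, 2.54], [-1.03, 4.17], [0.13, 1.85], [-2.86, 2.86]. Speed limits (rad/s): [2.39, 2.39, 3.01, 3.01, 3.14, 3.14, 3.14].

INTERFACE

Orientations are given as a rotation vector (axis times angle).
In Python, from bench import r, vision, ticket gives the robot as it stands. The module is installed in compiled form; this text tells all that it offers. Calls block until the motion is done:
- r.goto(position, orientation): joint-space move of the TCP to a pose.
- r.servo_line(position, orientation=None, max_speed=150, stop_force=None): straight line of the TCP; orientation=None keeps the orientation; max_speed is the mean speed in mm/s. With stop_force (N) it stops when the force on the tool has changed by that much, and returns True; else False.
- r.goto_joints(angles): joint-space move.
- r.command_gripper(opening, grip_force=None): finger opening in mm; grip_force is the grip in N (None keeps the last); returns when the fingers have stopped.
- r.dwell(seconds).
- r.ik(position, orientation): joint angles nearest the present ones, or None.
- r.get_state(): the state.
- vision.capture(name): name is "scene" or "top" or "wrist"; returns (picture, depth): 420x560x3 uint8, blue, green, red; 420x560 float32, mm along the optical axis (not along the pixel's ray), 0 where there is no reading.
- vision.camera_params(name): a dict with "K" (3x3 intrinsics, pixels), "R" (3x3) and "t" (3): a world point X has camera coordinates R X + t. Camera axes: x right, y down, z forward; pixel columns grow to the right and rows downward; lengths in mm; the calibration is good to about 2 mm. A picture is of the moment at which its call begins: read the wrist's pose just before it. camera_params takes no time and is no camera call; for the wrist camera it gives the pose at the moment of the call.
A pose or a line that the arm cannot do raises r.MotionError and nothing moves.
- ticket.hand_in(): hands the job in; it is judged then, once.
The state is a dict: "t": time; "qpos": joint angles; "qvel": joint speeds; "effort": joint torques, N m; "eef_pos": TCP position; "tcp_rot": TCP orientation; "wrist_force": force on the tool from outside, world axes, zero at the start; "moment": the same for the moment, N m; "finger_gap": finger opening in mm; "grip_force": force on a finger pad.
Only numpy, scipy, OpenCV 4.12 (cv2) and the standard library are available. Lean on these libraries where they do the work, as an engineer would, in place of code of your own. Each camera call takes 0.05 s, during which the arm holds its last target. There are 200 camera calls.

TASK

One sample canister has fallen over on the bench with its push-pull cap drawn out. Stand it upright on the open bench and let go of it, and there press its cap down until it has snapped fully home; then take the canister again from above and set it gently down upright in the free middle bay of the wooden caddy, between its two neighbours. Leave the neighbours and the other things on the bench as they are.

Things in the scene. Friction and masses are not known exactly. Their poses are not given: they have to be found in the camera images.
- canister: the fallen sample canister: square brushed-aluminium body with rounded edges, 46 x 46 mm and 90 mm tall, black plastic cap on top; 120 mm tall in all with the cap home, 134 mm with the cap fully drawn out; about 0.2 kg. Origin: centre of its foot. Its z axis points from the foot to the cap; x and y are normal to its flat sides. At the start it lies on one flat side, z axis level.
- cap (a joint): how far the canister's cap is pressed down towards the foot, m: 0 = fully drawn out (a white neck with dark seal rings shows below it), 0.014 = home. An over-centre snap holds it at either end: about 9 N pushes it off an end, past half way it snaps to the other end by itself. The cap cannot come off.
- cap_top (a point): centre of the flat top of the black cap (cap 42 x 42 mm, 24 mm tall, ribbed sides); 119.5 mm from the foot when home. Its axes are those of the canister.
- caddy: the fixed oak caddy, 78 mm deep (its x) by 228 mm long (its y), with four 12 mm thick wooden partitions across it, 46 mm tall, that make a row of three bays, and two 6 mm steel rods along its front and back whose tops are 37 mm above the bench. Origin: centre of its underside, on the bench. It can stand at the left or at the right of the bench.
- free_bay (a point): centre of the floor of the free middle bay, 16 mm above the bench; the bay is 60 mm wide along y and 62 mm clear between the rods along x. Axes as the caddy's.
- neighbour_a: a canister like the fallen one, cap home (120 mm tall), standing loose in the caddy's bay at +y, 72 mm from the free bay. Origin: centre of its foot, z up.
- neighbour_b: the same in the bay at -y.
- milk_jug: steel milk jug with a handle, 76 x 120 mm, 93 mm tall, standing behind the work. Origin: centre of its foot, z up.
- tea_cup: glass cup with an ear, 93 x 117 mm, 68 mm tall, standing behind the work. Origin: centre of its foot, z up.
- bowl: white cupping bowl, 88 mm across, 57 mm tall, standing on a black coffee scale. Origin: centre of its foot, z up.
- spoon: cupping spoon, 171 mm long, lying on the bench behind the work. Origin: its middle, on the bench.
- brush: wooden grinder brush, 197 mm long, lying on the bench. Origin: its middle, on the bench.
Mind the look-alikes: they are no part of the job. Leave any green look-alike of the canister alone. What is shaped like the neighbour_b but yellow is not meant.

How it is judged:
By the outcome, as a careful person would: the job done as asked, in the order asked, and still so for the second after the job is handed in, with the robot touching nothing.
It also fails if it takes over 70 s, if anything falls off the work surface, if the arm or the gripper's body presses on something with over 40 N, if the wrist force passes 120 N, or if a joint passes its speed limit or range.

## Working session

There is one attempt and no reset: what is moved stays moved. The work goes in short steps, each a Python script; the robot and the scene stay as the last script left them, time stands still between calls to the robot, and variables do not carry over. Pictures are saved under pics/ and viewed, at most 10 in all, crops included, and the job is handed in when it is done.

```bash
mkdir -p pics; ls; cat > h.py <<'E'
import numpy as np, cv2
from scipy.spatial.transform import Rotation as Ro
from bench import r, vision, ticket
def cap(n):
    p=vision.camera_params(n); im,d=vision.capture(n); return im,d,p
def w(d,p,u,v,z=None):
    K,R,t=map(np.array,(p["K"],p["R"],p["t"])); ray=np.linalg.inv(K)@[u,v,1]
    if z is None: s=d[int(v),int(u)]
    else:
        a=R.T@ray; b=-R.T@t; s=(z-b[2])/a[2]
    return R.T@(ray*s-t)
E
python3 - <<'E'
from h import *
for n in("scene","top"):
    im,d,p=cap(n); cv2.imwrite(f"pics/{n}0.png",im); np.savez(f"{n}0.npz",im=im,d=d,**p)
    print(n,np.array(p["K"]).round(1).tolist(),(-np.array(p["R"]).T@p["t"]).round())
s=r.get_state(); print(s)
E
```

```text
pics
scene [[540.9, 0.0, 271.5], [0.0, 540.9, 203.3], [0.0, 0.0, 1.0]] [-606. -569.  962.]
top [[379.8, 0.0, 290.1], [0.0, 379.8, 207.2], [0.0, 0.0, 1.0]] [ 448.   31. 1208.]
{'t': 0.1, 'qpos': array([-1.24120784,  0.41183731, -0.01274499,  1.59695436,  0.00563958,
        1.1343047 , -0.08221289]), 'qvel': array([-0.00023529, -0.00068323, -0.00010176, -0.00255473,  0.00072014,
        0.00025055,  0.00048278]), 'effort': array([ 3.20671446e-03, -5.89093566e+01,  6.44079912e-01, -2.91711098e+01,
       -5.36675693e-02,  1.44594361e-02,  4.54874521e-05]), 'eef_pos': array([241.96971994, 575.78035885, 232.88461002]), 'tcp_rot': array([-6.20610613e-01, -3.07951355e+00,  2.29090938e-03]), 'wrist_force': array([-0.03675152,  0.2478398 ,  0.24597715]), 'moment': array([-0.0211764 ,  0.00712117, -0.04179639]), 'grip_force': 0.0, 'finger_gap': 87.91855815258853}
```

View pics/top0.png

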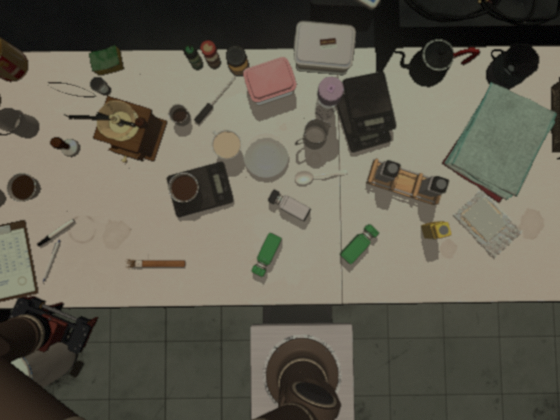

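View pics/scene0.png

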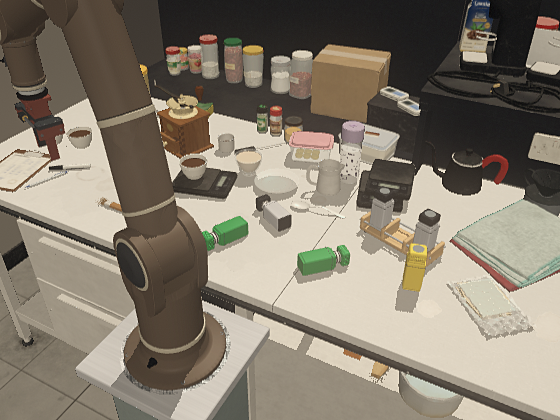

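The top view shows a grey metal canister lying at about (290,206) with its black cap towards (276,199). Look-alikes are the green ones at (267,255) and (360,244), the yellow upright one at (436,230), and the neighbours standing in the caddy at (390,171) and (438,185). By the description I choose (290,206); next I check it with a close crop.

```bash
python3 - <<'E'
from h import *
z=np.load("top0.npz"); p={k:z[k] for k in("K","R","t")}; d=z["d"]; im=z["im"]
a=cv2.resize(im[180:232,255:325],None,fx=8,fy=8,interpolation=cv2.INTER_CUBIC)
b=cv2.resize(im[150:216,358:458],None,fx=8,fy=8,interpolation=cv2.INTER_CUBIC)
cv2.imwrite("pics/cropa.png",np.clip(a*1.5,0,255).astype(np.uint8));cv2.imwrite("pics/cropb.png",np.clip(b*1.5,0,255).astype(np.uint8))
for u,v in[(276,199),(291,206),(300,209),(392,170),(437,185),(436,230),(412,182),(267,255),(360,244),(304,178),(315,135),(330,220)]: print(u,v,w(d,p,u,v).round(1))
E
```

```text
276 199 [542.9  73.2  42.9]
291 206 [520.6  27.3  44.4]
300 209 [ 5.113e+02 -3.000e-01  3.960e+01]
392 170 [ 614.  -261.4  134.4]
437 185 [ 569.5 -388.2  133.9]
436 230 [ 441.8 -389.3  111.9]
412 182 [ 593.5 -355.9   15.4]
267 255 [372.  102.3  45.1]
360 244 [ 401.8 -181.6   45.2]
304 178 [612.3 -15.5   2.2]
315 135 [751.3 -53.    1.2]
330 220 [ 4.772e+02 -9.630e+01 -1.000e-01]
```

View pics/cropa.png

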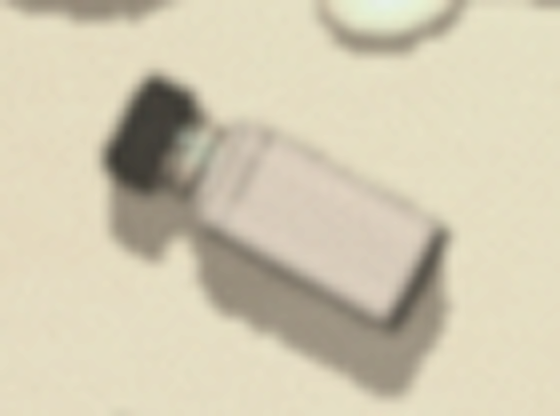

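View pics/cropb.png

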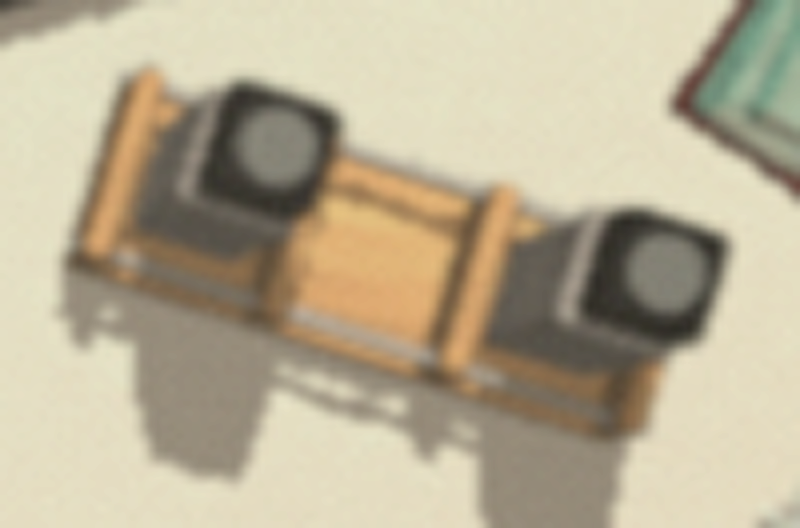

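The crop confirms it: bare aluminium body, black cap at crop (155,130), white neck at (190,150), foot edge at (415,275). The caddy crop shows the free middle bay at about (370,270), with both neighbours' caps home. I fit the poses from depth and check reachability.

```bash
cat >> h.py <<'E'
def cloud(d,p):
    K,R,t=map(np.array,(p["K"],p["R"],p["t"])); v,u=np.mgrid[:d.shape[0],:d.shape[1]]
    c=np.stack([u,v,np.ones_like(u)],-1)@np.linalg.inv(K).T*d[...,None]
    P=(c-t)@R; P[d<=0]=np.nan; return P
def rot(z,y):   # tool z dir, closing dir
    z=np.array(z)/np.linalg.norm(z); y=np.array(y)-np.dot(y,z)*z; y/=np.linalg.norm(y)
    return Ro.from_matrix(np.c_[np.cross(y,z),y,z]).as_rotvec()
def sel(P,c,rad,zl,zh):
    m=(np.hypot(P[...,0]-c[0],P[...,1]-c[1])<rad)&(P[...,2]>zl)&(P[...,2]<zh); return P[m]
def rect(Q): return cv2.minAreaRect(Q[:,:2].astype(np.float32))
E
python3 - <<'E'
from h import *
z=np.load("top0.npz"); p={k:z[k] for k in("K","R","t")}; P=cloud(z["d"],p)
print("all",rect(sel(P,(523,37),85,30,60))); Q=sel(P,(518,25),70,43.5,60); print(len(Q),rect(Q),np.median(Q[:,2]))
na=sel(P,(614,-258),35,128,145); nb=sel(P,(570,-392),35,128,145)
for q in(na,nb): print(len(q),rect(q),np.median(q,0))
q=sel(P,(442,-389),40,100,145);print("yellow",rect(q))
# reach
c=np.array([.4,.92,0]);c/=np.linalg.norm(c);up=np.array([0,0,1.]);n=np.cross(up,c)
for a in(10,20,30):
    s,k=np.sin(np.radians(a)),np.cos(np.radians(a))
    for sg in(1,-1):
        R=rot(-k*up-s*c,sg*n); q=r.ik([515,20,30],R); print("pick",a,sg,None if q is None else q.round(2))
    for az in(-30,0,30,60):
        for x,y in((450,0),(500,60),(450,120),(500,-60)):
            A=np.radians(az);h=np.array([np.cos(A),np.sin(A),0])
            res=[r.ik([x,y,60],rot(k*h-s*up,sg*np.cross(up,h))) for sg in(1,-1)]
            print(a,az,x,y,[None if q is None else q.round(1).tolist() for q in res])
E
```

```text
all ((525.2034912109375, 33.35106658935547), (133.52308654785156, 46.034339904785156), 60.41306686401367)
328 ((523.5159301757812, 29.602031707763672), (125.70143127441406, 44.321163177490234), 58.79459762573242) 45.67525184298262
210 ((619.1721801757812, -262.8755187988281), (42.73719787597656, 40.55493927001953), 70.19464111328125) [ 619.0550367  -262.06276791  133.85224723]
211 ((572.374755859375, -399.26019287109375), (43.3789176940918, 41.91096496582031), 70.18899536132812) [ 572.17244376 -398.79150023  133.91934904]
yellow ((441.73797607421875, -407.3107604980469), (42.721805572509766, 41.64766311645508), 13.822349548339844)
pick 10 1 [-0.22  0.55 -0.    1.97  0.21  0.74  2.34]
pick 10 -1 [-0.63  0.61  0.54  2.   -0.23  0.72 -0.39]
10 -30 450 0 [None, None]
10 -30 500 60 [[-0.8, 1.1, -0.2, 2.4, 1.7, 1.6, -1.9], [-0.9, 1.1, -0.1, 2.4, 1.7, 1.5, 1.2]]
10 -30 450 120 [[-1.4, 1.1, 0.2, 2.4, 1.4, 1.1, -1.9], [-1.0, 1.0, -0.2, 2.4, 1.5, 1.6, 1.3]]
10 -30 500 -60 [None, None]
10 0 450 0 [None, None]
10 0 500 60 [None, None]
10 0 450 120 [None, None]
10 0 500 -60 [None, None]
10 30 450
[... 1846 characters left out ...]
0.7, -0.2, 2.5, 1.6, 1.2, 1.5]]
30 -30 500 -60 [None, None]
30 0 450 0 [None, None]
30 0 500 60 [None, None]
30 0 450 120 [None, None]
30 0 500 -60 [None, None]
30 30 450 0 [None, None]
30 30 500 60 [None, None]
30 30 450 120 [None, None]
30 30 500 -60 [[1.6, 1.3, -1.2, 2.4, 2.8, 0.3, 0.3], [1.5, 1.1, -1.1, 2.5, 3.6, 0.3, 2.5]]
30 60 450 0 [[1.3, 0.9, -0.8, 2.3, -1.0, 0.5, -2.1], [1.3, 0.9, -0.8, 2.3, -1.0, 0.5, 1.1]]
30 60 500 60 [[1.2, 1.0, -1.0, 2.3, -1.0, 0.3, -2.1], [1.2, 1.0, -1.0, 2.3, -1.0, 0.3, 1.0]]
30 60 450 120 [[1.3, 1.4, -1.3, 2.4, 1.7, 0.2, 1.4], [1.3, 1.4, -1.3, 2.4, 1.7, 0.2, -1.7]]
30 60 500 -60 [[1.1, 0.9, -0.6, 2.1, -1.0, 0.7, -2.1], [1.1, 0.9, -0.6, 2.1, -1.0, 0.7, 1.0]]
```

```bash
python3 - <<'E'
from h import *
z=np.load("top0.npz"); p={k:z[k] for k in("K","R","t")}; P=cloud(z["d"],p)
th=np.radians(60.4+0)
# axis dir from rect: long side direction
box=cv2.boxPoints(rect(sel(P,(523,37),85,30,60))); e=[box[1]-box[0],box[2]-box[1]]; e=max(e,key=np.linalg.norm); e=e/np.linalg.norm(e); e=e if e[1]>0 else -e
print("axis",e,"foot",np.array([525.2,33.35])-e*67)
c=np.append(e,0);up=np.array([0,0,1.]);n=np.cross(up,c); out=[]
for a in(20,30):
    s,k=np.sin(np.radians(a)),np.cos(np.radians(a))
    picks=[r.ik([515,20,30],rot(-k*up-s*c,sg*n)) for sg in(1,-1)]
    for x in range(420,680,40):
      for y in range(-260,120,40):
        Q=sel(P,(x,y),75,6,300)
        if len(Q)>3 and not (abs(x-525)<50 and abs(y-33)<80): continue
        for az in range(-90,91,30):
            A=np.radians(az);h=np.array([np.cos(A),np.sin(A),0])
            for i,sg in enumerate((1,-1)):
                q=r.ik([x,y,60],rot(k*h-s*up,sg*np.cross(up,h)))
                if q is not None and picks[i] is not None: out.append((np.abs(q-picks[i]).max(),a,az,x,y,sg,q.round(2).tolist()))
out.sort(key=lambda o:o[0])
for o in out[:25]: print(o)
E
```

```text
axis [0.49374345 0.86960757] foot [492.11918945 -24.91370621]
(np.float64(1.5113179090120568), 20, 90, 540, 100, -1, [0.76, 1.04, -0.62, 1.83, -0.75, 1.0, 0.91])
(np.float64(1.5263065712349333), 20, 90, 540, 60, -1, [0.8, 1.04, -0.59, 1.79, -0.7, 1.07, 0.89])
(np.float64(1.5480102771524247), 20, 90, 500, 100, -1, [0.82, 1.03, -0.64, 1.92, -0.74, 0.96, 0.94])
(np.float64(1.5645509686207655), 20, 90, 540, 20, -1, [0.84, 1.05, -0.58, 1.74, -0.66, 1.14, 0.88])
(np.float64(1.590656914917984), 20, 90, 500, 60, -1, [0.87, 1.03, -0.63, 1.87, -0.68, 1.03, 0.92])
(np.float64(1.596451265906444), 30, 60, 540, 100, 1, [1.24, 1.36, -1.32, 2.22, 1.13, 0.22, 2.03])
(np.float64(1.5970112923120865), 30, 90, 500, 60, -1, [0.8, 0.9, -0.58, 1.92, -0.67, 0.94, 0.87])
(np.float64(1.5971142430909189), 20, 90, 540, -20, -1, [0.87, 1.06, -0.55, 1.68, -0.62, 1.2, 0.87])
(np.float64(1.6005552148094249), 30, 90, 500, 20, -1, [0.84, 0.91, -0.57, 1.88, -0.62, 1.0, 0.86])
(np.float64(1.6082935823433928), 30, 90, 500, 100, -1, [0.75, 0.89, -0.61, 1.96, -0.73, 0.87, 0.88])
(np.float64(1.6255651622162324), 30, 90, 540
[... 745 characters left out ...]
np.float64(1.788432186376295), 30, 60, 540, -140, -1, [1.03, 0.85, -0.42, 1.92, -0.95, 0.93, 0.97])
(np.float64(1.7997962777620542), 20, 60, 540, -140, -1, [1.08, 0.97, -0.42, 1.88, -1.0, 1.05, 1.08])
(np.float64(1.8031064475964216), 20, 90, 540, -140, -1, [0.52, 1.05, 0.2, 1.52, -0.96, 1.7, 1.2])
(np.float64(1.845400897005661), 30, 60, 500, -140, -1, [1.09, 0.83, -0.42, 1.99, -0.93, 0.93, 1.02])
(np.float64(1.8489357494485779), 30, 90, 540, -20, -1, [0.44, 0.87, 0.03, 1.77, -0.95, 1.33, 1.12])
(np.float64(1.8587905504954032), 20, 60, 500, -140, -1, [1.14, 0.95, -0.42, 1.95, -0.97, 1.05, 1.12])
(np.float64(1.8614568947860701), 30, 60, 460, -100, -1, [1.1, 0.8, -0.42, 2.12, -1.0, 0.88, 1.13])
```

```bash
cat > pick.py <<'E'
from h import *
c=np.array([.4937,.8696,0]);up=np.array([0,0,1.]);n=np.cross(up,c)
a=np.radians(25);s,k=np.sin(a),np.cos(a)
foot=np.array([492.1,-24.9,23])
d=-k*up-s*c; R=rot(d,-n); g=foot+58*c; g[2]=25; tcp=g+8*d
r.goto(tcp-140*d,R); r.servo_line(tcp-60*d)
print(r.servo_line(tcp,max_speed=80,stop_force=8)); st=r.get_state(); print(st["t"],st["eef_pos"],tcp)
r.command_gripper(0,25); st=r.get_state(); print(st["finger_gap"],st["grip_force"],st["wrist_force"])
# tool pose in canister frame (z=c, y=n, x=y cross z)
C=Ro.from_matrix(np.c_[np.cross(n,c),n,c])
rel_p=C.inv().apply(st["eef_pos"]-foot); rel_R=C.inv()*Ro.from_rotvec(st["tcp_rot"])
np.savez("rel.npz",p=rel_p,R=rel_R.as_matrix()); print("rel",rel_p)
r.servo_line(st["eef_pos"]+[0,0,150],max_speed=120)
st=r.get_state(); print(st["t"],st["finger_gap"],st["grip_force"],st["wrist_force"])
E
python3 pick.py; python3 - <<'E'
from h import *
im,d,p=cap("scene"); cv2.imwrite("pics/s1.png",cv2.resize(im[100:300,150:400],None,fx=3,fy=3))
E
```

```text
False
3.8083 [519.45084984  22.73829508  17.99465515] [519.06542691  22.59672928  17.7495377 ]
46.41048964849001 25.000044107437134 [-0.55331506  0.32165219  0.20941793]
rel [ 5.22625934 -0.08175482 54.64578376]
5.9333 45.886111901805684 24.99973565340042 [ 0.10509249 -0.34113843 -2.20038455]
```

View pics/s1.png

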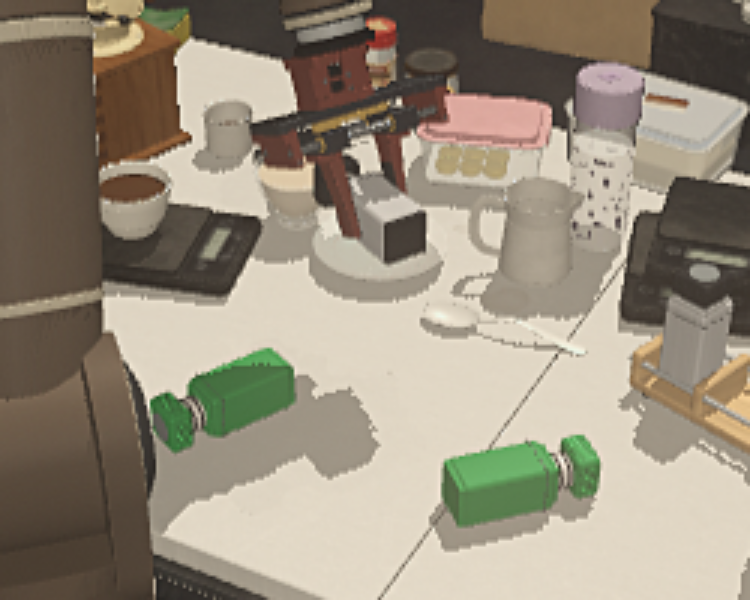

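The canister is held level with its cap away from the camera, foot at (405,235), nothing disturbed. Now I turn it upright.

```bash
cat > stand.py <<'E'
from h import *
z=np.load("rel.npz"); rp,rR=z["p"],Ro.from_matrix(z["R"]); up=np.array([0,0,1.])
def tgt(foot,az):
    A=np.radians(az);h=np.array([np.cos(A),np.sin(A),0]); C=Ro.from_matrix(np.c_[h,np.cross(up,h),up])
    return foot+C.apply(rp),(C*rR).as_rotvec()
az=90; f=np.array([505,30.,0])
p,R=tgt(f+[0,0,140],az)
try: r.servo_line(p,R,max_speed=60); print("line")
except r.MotionError as e:
    print(e); r.goto(p,R); print("goto")
st=r.get_state(); print(st["t"],st["eef_pos"],p,st["finger_gap"],st["qpos"].round(2))
p,R=tgt(f+[0,0,8],az); r.servo_line(p,R,max_speed=100); r.dwell(.3)
p,R=tgt(f+[0,0,-6],az); print(r.servo_line(p,R,max_speed=20,stop_force=4))
st=r.get_state(); print(st["t"],st["eef_pos"]-p,st["wrist_force"],st["finger_gap"])
E
python3 stand.py; python3 - <<'E'
from h import *
im,d,p=cap("scene"); cv2.imwrite("pics/s2.png",cv2.resize(im[80:320,150:450],None,fx=2.5,fy=2.5))
E
```

```text
line
7.975 [505.21377861  35.44283847 195.07305318] [505.08175482  35.22625934 194.64578376] 45.81792370486415 [ 0.36  0.64  0.09  1.9  -1.01  1.47  1.04]
True
10.2417 [-1.86187031e-02 -3.43547775e-03  4.99222186e+00] [ 0.13607926 -1.61849145  4.56489606] 45.689685915906516
```

View pics/s2.png

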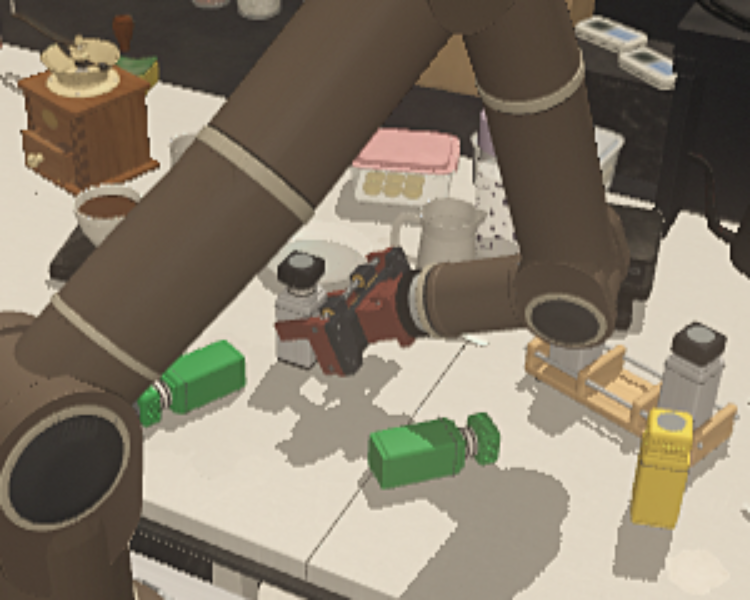

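Upright with its foot down at crop (300,355), cap still drawn. I release it, back off and measure it.

```bash
cat > rel.py <<'E'
from h import *
r.command_gripper(88); st=r.get_state(); print(st["finger_gap"],st["wrist_force"])
e=st["eef_pos"]; r.servo_line(e+[0,-50,40],max_speed=60); r.servo_line(e+[0,-60,190],max_speed=150)
up=np.array([0,0,1.])
for sg in(1,-1):
    for pos,y in(([505,30,240],[sg,0,0]),([595,-331,240],[.9459*sg,-.3246*sg,0])):
        q=r.ik(pos,rot(-up,y)); print(sg,None if q is None else q.round(2))
im,d,p=cap("top"); P=cloud(d,p); cv2.imwrite("pics/t3.png",im[120:300,150:500])
for q in(sel(P,(505,30),45,126,145),sel(P,(505,30),45,110,145),sel(P,(614,-258),35,128,145),sel(P,(570,-392),35,128,145)):
    print(len(q), rect(q) if len(q) else None, np.median(q,0) if len(q) else 0)
print(r.get_state()["t"])
E
python3 rel.py
```

```text
87.97067750503845 [-0.05608601 -0.11814019  0.61753821]
1 [-0.11  0.2  -0.06  1.87  0.01  1.07 -0.17]
1 [ 0.18  0.52  0.39  1.46 -0.2   1.2   0.27]
-1 [ 0.78  0.46 -1.22  1.82  0.47  1.2   2.55]
-1 [ 1.11  0.82 -1.24  1.38  0.77  1.47  2.71]
214 ((503.8960266113281, 30.564796447753906), (39.85997009277344, 39.98619842529297), 89.38018035888672) [503.73741624  30.42259689 132.64460989]
216 ((503.89703369140625, 30.586957931518555), (39.912940979003906, 39.98097610473633), 89.39768981933594) [503.77639244  30.45901235 132.64176565]
215 ((618.753662109375, -262.6042175292969), (43.09416580200195, 41.7734375), 71.68282318115234) [ 618.1916345  -261.42514296  133.98195279]
48 ((584.94921875, -387.03802490234375), (15.753143310546875, 36.33568572998047), 42.66776657104492) [ 585.57592146 -387.59825174  133.44016318]
13.5083
```

```bash
cat > press.py <<'E'
from h import *
up=np.array([0,0,1.]); R=rot(-up,[1,0,0]); c=[504.5,30.3]
r.command_gripper(0,20)
r.goto([*c,210],R); r.servo_line([*c,152],R); r.dwell(.2)
print(r.servo_line([*c,127],max_speed=15,stop_force=20)); st=r.get_state(); print(st["t"],st["eef_pos"],st["wrist_force"])
r.servo_line([*c,230],max_speed=120); r.command_gripper(88)
r.goto([c[0]-60,c[1]-140,260],R)
im,d,p=cap("top"); P=cloud(d,p); q=sel(P,(505,30),45,105,145); print(len(q),rect(q),np.median(q,0))
im,d,p=cap("scene"); cv2.imwrite("pics/s4.png",cv2.resize(im[120:300,200:440],None,fx=3,fy=3))
print(r.get_state()["t"])
E
python3 press.py
```

```text
True
17.9417 [505.34689348  30.35931863 130.98413435] [-1.34252172 -0.83905026  6.3682174 ]
202 ((504.5494384765625, 30.561866760253906), (40.40045166015625, 40.48269271850586), 89.29330444335938) [504.30963814  30.37916773 118.39669436]
21.0667
```

View pics/s4.png

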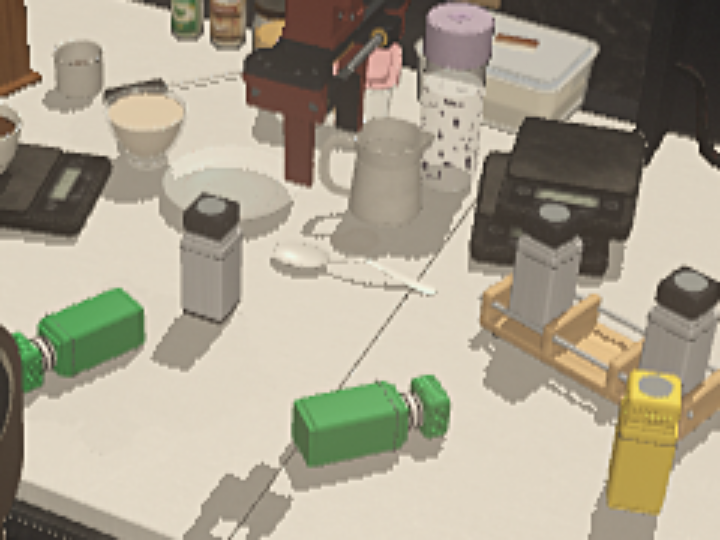

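Cap is home (top now at 118.4, having dropped 14.2 mm, like the neighbours), and the canister stands at crop (210,260). Next I measure the caddy itself with the wrist camera.

```bash
cat > caddy.py <<'E'
from h import *
up=np.array([0,0,1.]); R=rot(-up,[.9459,-.3246,0])
r.goto([560,-320,360],R); r.dwell(.2)
im,d,p=cap("wrist"); P=cloud(d,p); np.savez("wr.npz",im=im,d=d,**p)
cv2.imwrite("pics/w5.png",im)
ey=np.array([.3246,.9459]);ex=np.array([.9459,-.3246]); o=np.array([595.6,-331])
for nm,(zl,zh) in dict(part=(41,51),rod=(30,40),floor=(12,20),tops=(128,145)).items():
    q=sel(P,o,130,zl,zh); X=(q[:,:2]-o)@ex; Y=(q[:,:2]-o)@ey
    print(nm,len(q),"z",np.percentile(q[:,2],[10,50,90]).round(1) if len(q) else 0,"x",np.percentile(X,[1,50,99]).round(1) if len(q) else 0)
    print("  Yhist",[(int(b),int(h)) for h,b in zip(*np.histogram(Y,np.arange(-120,121,4))) if h>3])
    print("  Xhist",[(int(b),int(h)) for h,b in zip(*np.histogram(X,np.arange(-60,61,3))) if h>3])
print(r.get_state()["t"])
E
python3 caddy.py
```

```text
part 1505 z [43.3 45.6 47.2] x [-40.3  -5.6  34.3]
  Yhist [(-116, 10), (-112, 26), (-108, 34), (-104, 25), (-52, 55), (-44, 39), (-40, 109), (-36, 146), (-32, 93), (28, 48), (32, 156), (36, 157), (40, 98), (100, 105), (104, 164), (108, 165), (112, 52)]
  Xhist [(-42, 32), (-39, 71), (-36, 69), (-33, 73), (-30, 68), (-27, 68), (-24, 85), (-21, 62), (-18, 57), (-15, 55), (-12, 55), (-9, 55), (-6, 54), (-3, 57), (0, 61), (3, 54), (6, 56), (9, 55), (12, 57), (15, 56), (18, 62), (21, 54), (24, 54), (27, 52), (30, 50), (33, 32)]
rod 868 z [34.7 36.6 38. ] x [-38.9 -34.2  33.9]
  Yhist [(-104, 23), (-100, 7), (-96, 7), (-92, 7), (-88, 8), (-84, 11), (-80, 13), (-76, 11), (-72, 13), (-68, 15), (-64, 22), (-60, 17), (-56, 22), (-52, 72), (-48, 20), (-32, 60), (-28, 19), (-24, 21), (-20, 19), (-16, 24), (-12, 18), (-8, 22), (-4, 23), (0, 15), (4, 24), (8, 21), (12, 19), (16, 24), (20, 22), (24, 18), (28, 9), (40, 11), (44, 18), (48, 12), (52, 12), (56, 8), (60, 12), (64, 12), (68, 12), (72, 12), (76, 15), (80, 15), (84, 15), (88, 10), (92, 12), (96, 18), (100, 19), (112, 8), (116, 16)]
  Xhis
[... 828 characters left out ...]
(-27, 198), (-24, 155), (-21, 79), (-18, 72), (-15, 77), (-12, 73), (-9, 73), (-6, 76), (-3, 77), (0, 78), (3, 76), (6, 75), (9, 74), (12, 79), (15, 78), (18, 81), (21, 80), (24, 87), (27, 95), (30, 19)]
tops 2351 z [133.1 135.7 136.9] x [-20.7  -0.5  20.3]
  Yhist [(-92, 57), (-88, 95), (-84, 94), (-80, 91), (-76, 93), (-72, 94), (-68, 93), (-64, 101), (-60, 101), (-56, 107), (-52, 72), (52, 96), (56, 144), (60, 107), (64, 145), (68, 110), (72, 146), (76, 146), (80, 109), (84, 147), (88, 144), (92, 59)]
  Xhist [(-24, 16), (-21, 170), (-18, 157), (-15, 177), (-12, 178), (-9, 166), (-6, 176), (-3, 174), (0, 163), (3, 179), (6, 175), (9, 165), (12, 175), (15, 160), (18, 112), (21, 8)]
22.3333
```

View pics/w5.png

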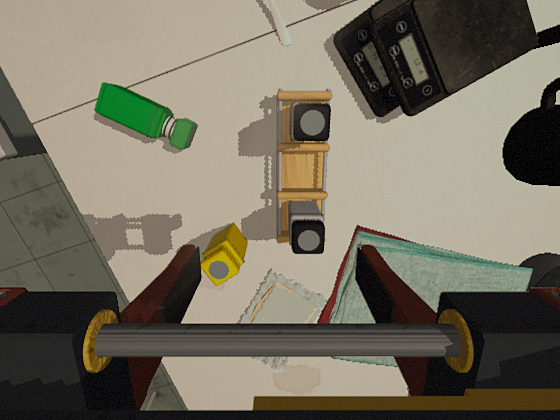

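The wrist view shows the caddy lengthwise at (303,170), the free bay at (303,168), and clear space all round. I refine the centre and yaw from the partitions, then take the canister.

```bash
cat > fit.py <<'E'
from h import *
z=np.load("wr.npz"); P=cloud(z["d"],{k:z[k] for k in("K","R","t")})
ey=np.array([.3246,.9459]);ex=np.array([.9459,-.3246]); o=np.array([595.6,-331])
q=sel(P,o,130,42,49); X=(q[:,:2]-o)@ex; Y=(q[:,:2]-o)@ey
for l,h in((-44,-27),(27,46),(98,117)):
    m=(Y>l)&(Y<h); f=np.polyfit(X[m],Y[m],1); print("part",l,np.percentile(Y[m],[3,50,97]).round(1),"slope",f.round(3),"x",np.percentile(X[m],[1,99]).round(1))
q=sel(P,o,130,33,39); X=(q[:,:2]-o)@ex; Y=(q[:,:2]-o)@ey
for l,h in((-42,-32),(26,37)):
    m=(X>l)&(X<h)&(abs(Y)<28); f=np.polyfit(Y[m],X[m],1); print("rod",np.median(X[m]).round(1),"slope",f.round(3))
E
python3 fit.py
cat > grasp.py <<'E'
from h import *
up=np.array([0,0,1.]); R=rot(-up,[1,0,0]); c=[504.5,30.4]
r.goto([*c,215],R); r.servo_line([*c,90],max_speed=100)
print(r.servo_line([*c,61],R,max_speed=50,stop_force=6)); r.command_gripper(0,25)
st=r.get_state(); print(st["t"],st["eef_pos"],st["finger_gap"],st["wrist_force"])
r.servo_line(st["eef_pos"]+[0,0,150],max_speed=120)
st=r.get_state(); print(st["t"],st["eef_pos"],st["finger_gap"],st["wrist_force"])
E
python3 grasp.py
```

```text
part -44 [-40.3 -35.1 -29.8] slope [ 2.0000e-03 -3.4959e+01] x [-40.3  34.2]
part 27 [30.5 36.5 42. ] slope [ 0.    36.426] x [-40.3  34.1]
part 98 [102.5 107.6 113. ] slope [  0.    107.683] x [-40.3  34.8]
rod -35.8 slope [-3.0000e-03 -3.6477e+01]
rod 30.7 slope [-1.0000e-03  3.0932e+01]
False
26.6167 [504.62657092  30.40675345  61.04826558] 45.67383927675411 [-0.84252209 -0.35733211  0.32581756]
28.0167 [504.182675    30.35574492 210.32853597] 45.83646666708131 [ 0.54451974  0.04029056 -2.16551445]
```

```bash
cat > place.py <<'E'
from h import *
up=np.array([0,0,1.]); R=rot(-up,[.9459,-.3246,0]); c=[593.1,-329.7]
r.servo_line([504.5,30.4,240]); r.servo_line([*c,240],R,max_speed=120); r.dwell(.3)
st=r.get_state(); print(st["t"],st["eef_pos"])
print(r.servo_line([*c,88],max_speed=60,stop_force=6)); r.dwell(.3)
print(r.servo_line([*c,72],max_speed=12,stop_force=4))
st=r.get_state(); print(st["t"],st["eef_pos"],st["wrist_force"],st["moment"])
E
python3 place.py; python3 - <<'E'
from h import *
im,d,p=cap("scene"); cv2.imwrite("pics/s6.png",cv2.resize(im[150:300,320:480],None,fx=4,fy=4))
E
```

```text
31.9 [ 593.10774525 -329.64369241  240.01594541]
False
True
35.7833 [ 593.23242906 -329.75522305   76.95391871] [0.15493439 0.08480342 4.6348868 ] [-0.04704768  0.10217347  0.02088195]
```

View pics/s6.png

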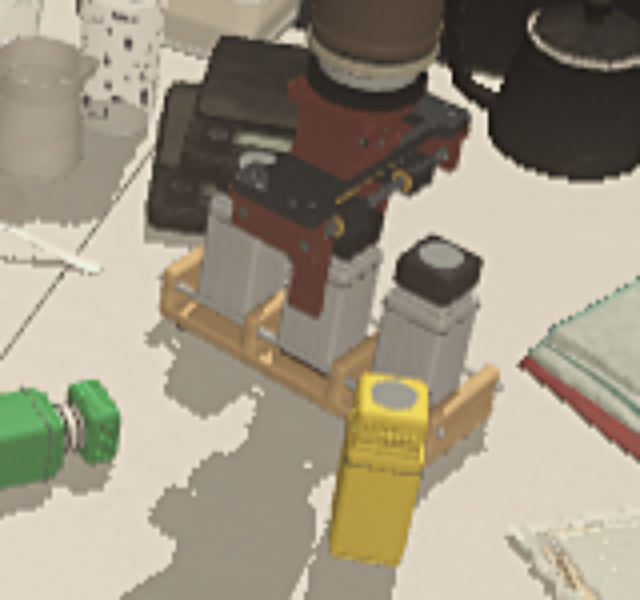

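The canister is seated in the middle bay at crop (330,310), and contact came at exactly the height expected for the bay floor (TCP 77). I release it, withdraw and verify.

```bash
python3 - <<'E'
from h import *
r.command_gripper(80); e=r.get_state()["eef_pos"]
r.servo_line([*e[:2],110],max_speed=50); r.servo_line([*e[:2],280],max_speed=150)
r.goto([450,-60,330],rot([0,0,-1.],[.9459,-.3246,0]))
im,d,p=cap("top"); P=cloud(d,p)
for c in((593,-330),(618,-262),(571,-397)): q=sel(P,c,33,126,145); print(len(q),rect(q),np.median(q,0).round(1))
q=sel(P,(441.7,-407),40,100,145);print("yellow",rect(q))
im,d,p=cap("scene"); cv2.imwrite("pics/s7.png",cv2.resize(im[130:300,190:480],None,fx=2.7,fy=2.7)); print(r.get_state()["t"])
E
```

```text
220 ((591.2236328125, -329.31060791015625), (44.21405792236328, 42.58682632446289), 74.89161682128906) [ 590.6 -328.3  133.7]
219 ((618.27099609375, -262.8201599121094), (42.880897521972656, 41.31022644042969), 70.26219940185547) [ 617.5 -261.8  133.8]
221 ((572.465087890625, -399.037841796875), (42.18534851074219, 42.72666931152344), 73.8790283203125) [ 572.  -398.2  133.6]
yellow ((441.60577392578125, -407.01922607421875), (42.61357116699219, 41.113895416259766), 14.25509262084961)
39.9417
```

View pics/s7.png

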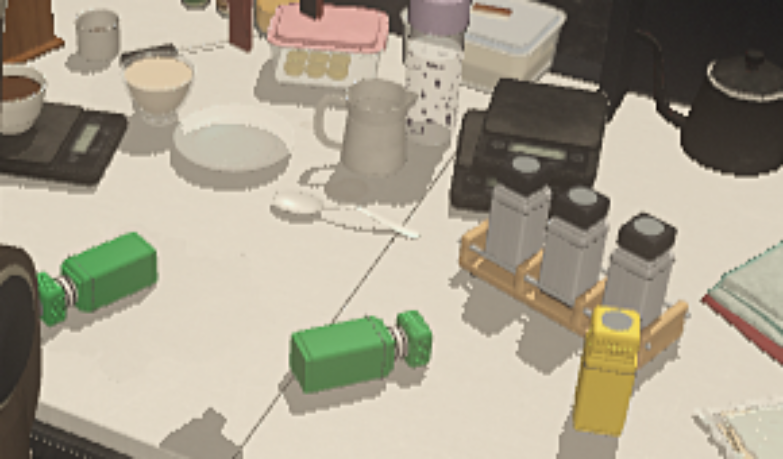

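All three canisters stand upright at equal height in the caddy (middle one at (575,245)), and everything else is where it was.

```bash
python3 -c "
from h import *
print(ticket.hand_in())"
```

```text
the job is handed in; nothing more can be done
None
```

I stood the fallen canister up, pressed its cap home, set it upright in the caddy's middle bay and handed the job in at about 40 s of the 70 s; the final check showed the neighbours and the yellow look-alike unmoved and nothing else visibly disturbed.

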